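Run the hand nut onto the lint interceptor

ROBOT

A 7-joint arm with a two-finger parallel gripper is mounted at the origin on the work surface. World frame = base frame: x ahead of the robot, y to its left, z up, the work surface at z = 0. Lengths are in mm, angles in rad, forces in N, time in s.
With the tool pointing down it reaches from about 400 to 875 mm from the base axis. Payload 4.4 kg.
Tool frame: the origin (TCP) lies at the very end of the fingers, on their centre line; the grasp point (between the pads) lies 19 mm behind it; z points along the fingers, y is the line along which they close (so a half turn about z gives the same grasp; the last joint's range is limited). The gripper opens to 85 mm and grips with 20 to 120 N. Pads are 22 mm wide; open, the fingers measure 114 mm over their backs; the gripper's body (76 mm by 85 mm) begins 54 mm behind the grasp point. The pads swing forward as they close: fully open they stand 13 mm farther back than shut.
Start: joints at [1.054, 0.628, 0.038, 1.517, -0.027, 0.996, -0.02], TCP at [283.224, -585.066, 231.313] pointing down, gripper open.
Joint ranges: [-3.06, 3.06], [-0.37, 2.12], [-1.25, 1.32], [0.18, 2.47], [-1.1, 4.24], [0.23, 1.98], [-2.94, 2.94]. Speed limits (rad/s): [2.57, 2.57, 3.14, 3.14, 3.14, 3.14, 3.14].

INTERFACE

Orientations are given as [roll, pitch, yaw] about the fixed x, y, z axes, in that order (R = Rz(yaw) Ry(pitch) Rx(roll)).
In Python, from cell import ctrl gives the robot as it stands.
- The arm moves only by the tool step_arm, never from a script. Its argument "series" is a list that holds one entry, the list of rows, each a list of 7 numbers: the turn, a rotation vector about the tool's x, y, z as a fraction of full scale, then the shift along the tool's x, y, z as a fraction of full scale, then the closure, from 0 (fully open) to 1 (shut). In form: [[[ax, ay, az, tx, ty, tz, gripper], ...]]. A call has 1 to 12 rows; each row shifts and turns the commanded pose from where the row before left it, along the tool's axes as they then stand; what a row does not reach is not made up. Full scale, the value 1, is 150 mm for a shift and 45 degrees for a turn. A row lasts 1/10 s, in which the tool goes at most 50 mm and 8.59 degrees, less where a joint would pass 70% of its speed; a pose out of reach is approached as far as the arm can. A call with a number of a shift or a turn outside -1 to 1 is refused whole. A call with a gripper value outside its range is refused whole. The fingers move at their own pace and stop on an object; the grip force is fixed at half the most. Time passes only in rows, so rows that do not move let the fingers close. It gives the time, the measured TCP pose, the force, the opening and the grip force at its end, in the units of the state.
- ctrl.read_state(): the state, without advancing time (a new reading comes with each control period).
- ctrl.get_image(name): name is "scene" or "top" or "wrist"; returns a dict with "img" (384x512x3 uint8, red, green, blue), "fx", "fy", "cx", "cy" (pixels), "dist" ([k1, k2, p1, p2, k3] as OpenCV has them; the pictures are not rectified), "R" (3x3) and "t" (3): a world point X has camera coordinates R X + t. Camera axes: x right, y down, z forward; pixel columns grow to the right and rows downward; lengths in mm; the calibration is good to about 2 mm. A picture is of the moment at which its call begins. There is no depth.
- ctrl.finish_job(): hands the job in; it is judged then, once.
Trained networks look in a picture, given as the dict that the camera call returned (one of the last four; its "shot" number tells which), for a name from the list of things; names that differ only in an ending like _2 or _b are one class to them, and where a whole thing is asked for, a point or a joint stands for the part that bears it (a point fixed in the world has none). Each returns a list of dicts, best first, with "score" (0 to 1); they miss things now and then, are a little off and sometimes report something else, mostly with a low value. They report only what shows in the picture. A call takes as long as a camera call. They do not tell look-alikes from the thing itself.
- ctrl.recognise(picture, thing): "centre" ([column, row] in pixels, amid what is visible of it).
The state is a dict: "clock": time; "qpos": joint angles; "qd": joint speeds; "tau": joint torques, N m; "eef_pos": TCP position; "tool_rot": TCP orientation; "force": force on the tool from outside, world axes, zero at the start; "torque": the same for the moment, N m; "width": finger opening in mm; "gripper_force": force on a finger pad.
Only numpy, scipy, OpenCV 4.12 (cv2) and the standard library are available. Lean on these libraries where they do the work, as an engineer would, in place of code of your own. Each camera call takes 0.05 s, during which the arm holds its last target. There are 200 camera calls.

TASK

Close up the lint interceptor: set the big hand nut squarely over the stud in the middle of the lid, and with a light downward touch turn it backward (counter-clockwise seen from above) until you feel it drop into the thread start, then turn it forward (clockwise) until it sits down flat on the lid, and let go of it. Be gentle, never force the nut against the stud or the lid, and leave everything else on the counter where it is.

Things in the scene. Friction and masses are not known exactly. Their poses are not given: they have to be found in the camera images.
- nut_grip (a point): Centre of the hand nut's grip bar, half-way up the bar: a straight bar 44 mm long (along this point's x), 14 mm thick (y) and 27 mm high, standing on the nut's flat top, to be pinched across its thickness from above. This point is 13.5 mm above the flat top and 55.5 mm above the nut's rim. z is up, the nut's axis.
- nut: The hand nut: off-white plastic round cap, hollow, open below, 47 mm across, 42 mm high without its bar, 69 with it, about 120 g, standing upright on its rim on the counter. Origin: centre of the rim (underside); axes as the bar's. Bore 35 mm; inside, three equal lugs 120 degrees apart reach in to 25 mm diameter, their undersides 6 mm above the rim.
- stud (a point): Where the stud's axis meets the top face of the interceptor's flat lid (180 mm across), 70 mm above the counter. The upright brass stud rises 36 mm from here; its top 8 mm is a plain lead-in cone (16 to 22 mm diameter). A nut that is fully home has its rim at this height.
- crown (a point): On the stud's axis, 28 mm above the lid: the flat crown of the stud, 32 mm across, broken by three gaps (thread starts) 120 degrees apart, whose turn about the axis is different each time and not told by these axes. A nut set on rests its lugs here (rim 22 mm above the lid) or on the 4 mm high stop tooth beside each gap (rim 26 mm above the lid).
- start (a point): On the stud's axis, 18 mm above the lid: thread top below the gaps. Turned counter-clockwise from above, 120 degrees at most, the lugs come over the gaps and the nut can drop 10 mm (rim 12 mm above the lid); off a tooth it first falls 4 mm to the crown. The teeth block clockwise turning on the crown. If caught on a gap's edge, so that it resists backward turning, ease it a touch clockwise.
- thread (a point): On the stud's axis, 9 mm above the lid: the thread. Once dropped, clockwise turning leads the nut down 27 mm per turn; it follows by a light push: about 2.3 rad after the drop the rim meets the lid, and roughly 0.5 rad later the thread is tight and turns no further. At the drop the nut can rest a few mm higher or lower.
- interceptor: The lint interceptor: fixed aluminium can 172 mm across with a steel lid, lid top 70 mm above the counter, pipe stubs on its +y and -y sides reaching 120 mm from its axis. Origin: centre of its underside, on the stud's axis; the stud is part of it. Forcing is over 100 N of contact between nut and stud or lid: a twist of about 0.5 N m, or a hard push.
- cup: Bystander, to be left alone: white plastic dosing cup, 60 mm across, 38 mm high; origin: centre of its underside.
- gasket: Bystander, to be left alone: flat black rubber gasket ring, 68 mm across, 8 mm thick; origin: centre of its underside.
- brush: Bystander, to be left alone: scrubbing brush lying flat; origin: underside near its middle.
- screwdriver: Bystander, to be left alone: screwdriver lying flat; origin: underside near its middle.
- detergent: Bystander, to be left alone: white detergent bottle, 80 mm across, 190 mm high; origin: centre of its underside.
- jar: Bystander, to be left alone: glass jar, 68 mm across, 90 mm high; origin: centre of its underside.
- coupling: Bystander, to be left alone: small brass hose coupling ring, 48 mm across, 22 mm high; origin: centre of its underside.
Mind the look-alikes: they are no part of the job. What is shaped like the nut but green or purple is not meant.

How it is judged:
By the outcome, as a careful person would: the job done as asked, in the order asked, and still so for the second after the job is handed in, with the robot touching nothing.
It also fails if it takes over 72 s, if anything falls off the work surface, if the arm or the gripper's body presses on something with over 40 N, if the wrist force passes 120 N, or if a joint passes its speed limit or range.

## Working session

There is one attempt and no reset: what is moved stays moved. The work goes in short steps, Python scripts to look and compute and a tool call to move; the robot and the scene stay as the last step left them, time stands still between calls to the robot, and variables do not carry over. Pictures are saved under pics/ and viewed, at most 10 in all, crops included, and the job is handed in when it is done.

Besides the shell and the picture viewer there is one more tool, called after "Emit:" in YAML: its name, and indented under it one key for each argument. step_arm: Moves the arm, as the interface text tells. Shift numbers are shares of 150 mm and turn numbers shares of 45 degrees, none past 1 either way. Its arguments: {"type":"object","properties":{"series":{"type":"array","items":{"type":"array","items":{"type":"array","items":{"type":"number","minimum":-1,"maximum":1}}}}},"required":["series"]}

```bash
mkdir -p pics; ls
cat > h.py <<'E'
import numpy as np, cv2
from cell import ctrl
from scipy.spatial.transform import Rotation as Rn
def shot(n,f=None):
    p=ctrl.get_image(n)
    if f: cv2.imwrite('pics/'+f,p['img'][:,:,::-1])
    return p
def K(p): return np.array([[p['fx'],0,p['cx']],[0,p['fy'],p['cy']],[0,0,1.]])
def ray(p,px,z):
    u=cv2.undistortPoints(np.array([[px]],float),K(p),np.array(p['dist'],float))[0,0]
    R=np.array(p['R']);t=np.array(p['t']);C=-R.T@t;d=R.T@np.array([u[0],u[1],1])
    return C+d*(z-C[2])/d[2]
def proj(p,X):
    return cv2.projectPoints(np.array(X,float).reshape(-1,1,3),cv2.Rodrigues(np.array(p['R'],float))[0],np.array(p['t'],float),K(p),np.array(p['dist'],float))[0][:,0]
def st():
    s=ctrl.read_state(); print({k:np.round(s[k],3).tolist() for k in('clock','qpos','eef_pos','tool_rot','force','torque','width','gripper_force')}); return s
E
python3 - <<'E'
from h import *
s=st()
a=shot('scene','s.png');b=shot('top','t.png')
for n,z in(('nut',35),('nut_grip',55),('stud',70),('crown',98),('interceptor',70)):
  for nm,p in(('scene',a),('top',b)):
    for r in ctrl.recognise(p,n)[:4]: print(n,nm,np.round(r['centre']),round(r['score'],2),ray(p,r['centre'],z).round())
import numpy as np
cv2.imwrite('pics/st.png',cv2.resize(np.hstack([a['img'],b['img']])[:,:,::-1],(800,300)))
E
```

```text
pics
{'clock': 0.0, 'qpos': [1.054, 0.629, 0.038, 1.518, -0.027, 0.996, -0.02], 'eef_pos': [282.947, -584.488, 230.391], 'tool_rot': [-3.14, 0.0, 0.451], 'force': [-0.446, -0.409, -0.118], 'torque': [0.011, 0.015, -0.012], 'width': 85.218, 'gripper_force': 0.0}
nut scene [193. 154.] 0.86 [ 551. -256.   35.]
nut scene [184. 136.] 0.8 [ 521. -339.   35.]
nut scene [215. 162.] 0.8 [ 527. -185.   35.]
nut scene [213. 136.] 0.7 [ 457. -273.   35.]
nut top [364. 200.] 0.75 [ 540. -257.   35.]
nut top [333. 203.] 0.74 [ 534. -178.   35.]
nut top [401. 210.] 0.6 [ 512. -351.   35.]
nut top [372. 229.] 0.6 [ 463. -276.   35.]
nut_grip scene [216. 160.] 0.65 [ 532. -169.   55.]
nut_grip scene [214. 137.] 0.63 [ 470. -249.   55.]
nut_grip scene [193. 156.] 0.54 [ 568. -233.   55.]
nut_grip top [365. 199.] 0.85 [ 541. -256.   55.]
nut_grip top [331. 206.] 0.81 [ 527. -167.   55.]
nut_grip top [371. 233.] 0.8 [ 454. -267.   55.]
nut_grip top [400. 208.] 0.76 [ 516. -343.   55.]
stud scene [284. 223.] 0.96 [567. 128.  70.]
stud top [224. 196.] 0.84 [559. 103.  70.]
crown scene [281. 222.] 0.75 [586. 134.  98.]
crown top [224. 199.] 0.56 [551. 101.  98.]
crown top [290. 140.] 0.23 [693. -66.  98.]
interceptor scene [284. 221.] 0.65 [564. 124.  70.]
interceptor top [225. 202.] 0.87 [545. 102.  70.]
```

View pics/t.png

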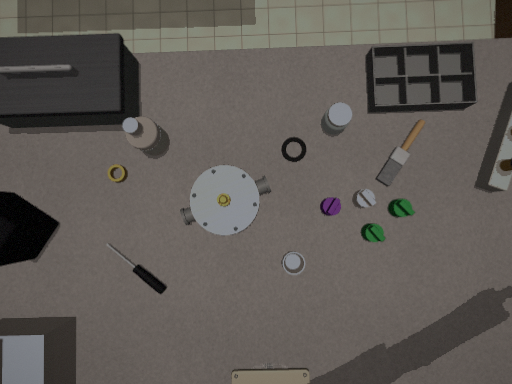

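View pics/s.png

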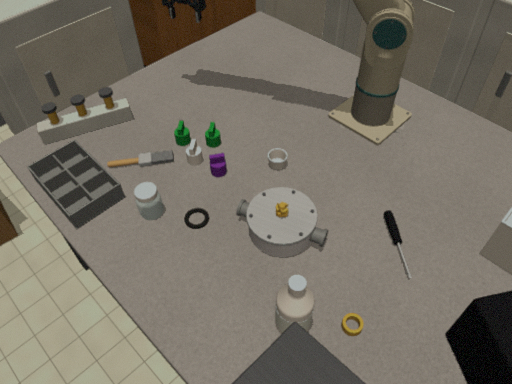

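The white nut is at scene (193,154) and top (365,199), about (541,-256), with two green look-alikes and a purple one close by. The stud is at top (224,200). I'll move above the nut.

Emit:
step_arm:
  series:
    - [[0, 0, 0, 0.25, -0.122, 0, 0], [0, 0, 0, 0.25, -0.122, 0, 0], [0, 0, 0, 0.25, -0.122, 0, 0], [0, 0, 0, 0.25, -0.122, 0, 0], [0, 0, 0, 0.25, -0.122, 0, 0], [0, 0, 0, 0.25, -0.122, 0, 0], [0, 0, 0, 0.25, -0.122, 0, 0], [0, 0, 0, 0.25, -0.122, 0, 0.4], [0, 0, 0, 0.25, -0.122, 0, 0.4], [0, 0, 0, 0.25, -0.122, 0, 0.4], [0, 0, 0, 0, 0, 0, 0.4]]

```text
clock: 1.7
eef_pos: [546.0, -249.2, 231.4]
tool_rot: [-3.139, -0.005, 0.462]
force: [-0.1, 0.3, 0.4]
width: 51.1
gripper_force: 0.0
```

Run:
```python
from h import *
st(); p=shot('wrist','w1.png')
for n,z in(('nut',35),('nut_grip',55.5)):
    for r in ctrl.recognise(p,n): print(n,np.round(r['centre']),round(r['score'],2),ray(p,r['centre'],z).round(1))
```

```text
{'clock': 1.7, 'qpos': [0.369, 0.554, 0.025, 1.665, -0.023, 0.922, -0.705], 'eef_pos': [545.971, -249.176, 231.356], 'tool_rot': [-3.139, -0.005, 0.462], 'force': [-0.051, 0.281, 0.379], 'torque': [0.026, 0.027, -0.003], 'width': 51.053, 'gripper_force': 0.0}
nut [245. 239.] 0.91 [ 460.2 -280.1   35. ]
nut [188. 150.] 0.9 [ 530.1 -175.4   35. ]
nut [264. 172.] 0.59 [ 545.5 -262.2   35. ]
nut_grip [188. 151.] 0.97 [ 535.1 -177.6   55.5]
nut_grip [322. 224.] 0.86 [ 524.9 -345.3   55.5]
nut_grip [244. 241.] 0.67 [ 466.6 -275.8   55.5]
nut_grip [263. 170.] 0.66 [ 551.7 -257.6   55.5]
```

View pics/w1.png

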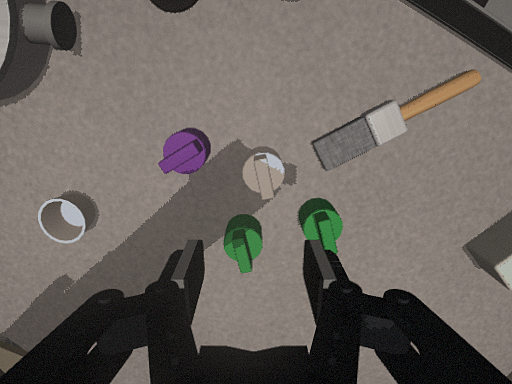

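The white nut is at (264,172) with its bar running roughly down the image, from (258,155) to (268,197). I'll rectify this onto the bar's top plane to measure it.

```bash
cat >> h.py <<'E'
def ortho(p,c,z,half=50,s=5):
    # image: columns = +x, rows = -y (world seen from above, y up)
    n=int(2*half*s); g=(np.arange(n)+.5)/s-half
    X,Y=np.meshgrid(c[0]+g,c[1]-g)
    q=proj(p,np.stack([X,Y,np.full_like(X,z)],-1).reshape(-1,3)).reshape(n,n,2).astype(np.float32)
    return cv2.remap(p['img'],q[...,0],q[...,1],cv2.INTER_LINEAR)[:,:,::-1]
E
python3 - <<'E'
from h import *
p=shot('wrist'); o=[]
for z in (69,42):
    m=np.ascontiguousarray(ortho(p,(545,-257),z,40,5))
    for i in range(0,401,50): cv2.line(m,(i,0),(i,6),(0,0,255));cv2.line(m,(0,i),(6,i),(0,0,255))
    o.append(m)
cv2.imwrite('pics/o1.png',np.hstack(o))
E
```

```text
(no output)
```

View pics/o1.png

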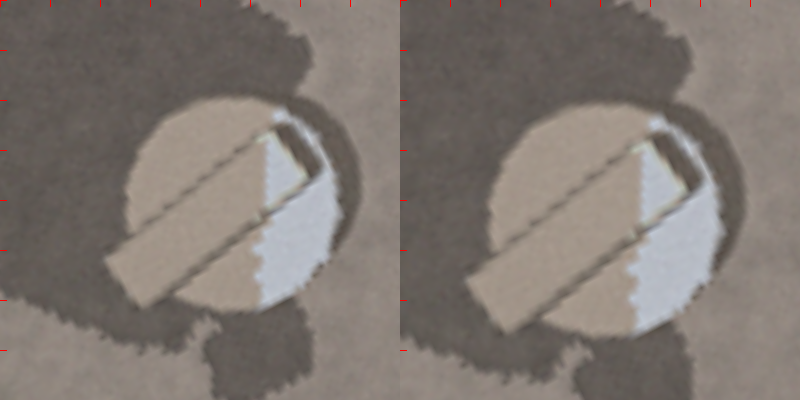

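Emit:
step_arm:
  series:
    - [[0, 0, -0.124, -0.034, 0.071, 0.1, 0.4], [0, 0, -0.124, 0, 0, 0.2, 0.4], [0, 0, 0, 0, 0, 0.2, 0.4], [0, 0, 0, 0, 0, 0.2, 0.4], [0, 0, 0, 0, 0, 0.15, 0.4], [0, 0, 0, 0, 0, 0, 0.4]]

```text
clock: 2.5
eef_pos: [537.6, -269.7, 100.9]
tool_rot: [-3.136, 0.004, 0.643]
force: [0.6, 1.0, -0.1]
width: 51.0
gripper_force: 0.0
```

Run:
```python
from h import *
st(); p=shot('wrist','w2.png'); o=[]
for z in (69,42):
    m=np.ascontiguousarray(ortho(p,(546,-261),z,40,5))
    for i in range(0,401,50): cv2.line(m,(i,0),(i,6),(0,0,255));cv2.line(m,(0,i),(6,i),(0,0,255))
    o.append(m)
cv2.imwrite('pics/o2.png',np.hstack(o))
```

```text
{'clock': 2.5, 'qpos': [0.431, 0.726, -0.02, 1.763, 0.024, 0.66, -0.532], 'eef_pos': [537.574, -269.679, 100.863], 'tool_rot': [-3.136, 0.004, 0.643], 'force': [0.554, 1.0, -0.07], 'torque': [0.043, 0.059, -0.018], 'width': 51.049, 'gripper_force': 0.0}
```

View pics/o2.png

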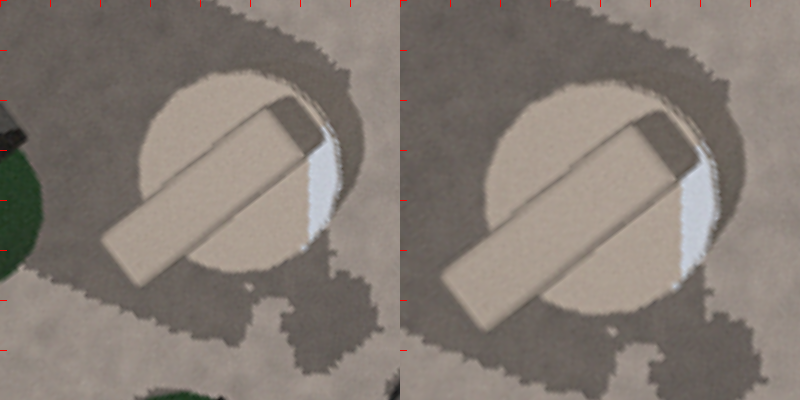

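The bar centre measures (546.6,-260.5) with yaw about 0.665. The TCP has drifted off, so I'll let it settle.

Emit:
step_arm:
  series:
    - [[0, 0, 0, 0, 0, 0, 0.45], [0, 0, 0, 0, 0, 0, 0.45], [0, 0, 0, 0, 0, 0, 0.45], [0, 0, 0, 0, 0, 0, 0.45]]

```text
clock: 2.95
eef_pos: [541.6, -269.0, 104.8]
tool_rot: [3.14, -0.001, 0.646]
force: [0.3, 1.1, -1.2]
width: 47.1
gripper_force: 0.0
```

Run:
```python
from h import *
st()
```

```text
{'clock': 2.95, 'qpos': [0.428, 0.72, -0.022, 1.76, 0.023, 0.66, -0.532], 'eef_pos': [541.565, -269.005, 104.767], 'tool_rot': [3.14, -0.001, 0.646], 'force': [0.342, 1.052, -1.163], 'torque': [0.03, 0.011, 0.003], 'width': 47.123, 'gripper_force': 0.0}
```

Emit:
step_arm:
  series:
    - [[0, 0, -0.02, 0.061, -0.025, 0, 0.45], [0, 0, 0, 0, 0, 0.1, 0.45], [0, 0, 0, 0, 0, 0.07, 0.45], [0, 0, 0, 0, 0, 0, 0.45], [0, 0, 0, 0, 0, 0, 0.45], [0, 0, 0, 0, 0, 0, 0.45], [0, 0, 0, 0, 0, 0, 0.45]]

```text
clock: 3.65
eef_pos: [546.4, -260.6, 78.7]
tool_rot: [3.141, -0.0, 0.661]
force: [-0.4, -0.4, 0.1]
width: 46.9
gripper_force: 0.0
```

Emit:
step_arm:
  series:
    - [[0, 0, 0, 0, 0, 0.08, 0.45], [0, 0, 0, 0, 0, 0.08, 0.45], [0, 0, 0, 0, 0, 0.052, 0.45], [0, 0, 0, 0, 0, 0, 0.45], [0, 0, 0, 0, 0, 0, 0.45], [0, 0, 0, 0, 0, 0, 0.6], [0, 0, 0, 0, 0, 0, 0.75], [0, 0, 0, 0, 0, 0, 1], [0, 0, 0, 0, 0, 0, 1], [0, 0, 0, 0, 0, 0, 1], [0, 0, 0, 0, 0, 0, 1], [0, 0, 0, 0, 0, 0, 1]]

```text
clock: 4.85
eef_pos: [546.7, -260.5, 47.1]
tool_rot: [3.14, -0.001, 0.661]
force: [0.1, 0.4, 5.4]
width: 12.7
gripper_force: 59.8
```

Emit:
step_arm:
  series:
    - [[0, 0, 0, 0, 0, -0.05, 1], [0, 0, 0, 0, 0, -0.1, 1], [0, 0, -0.178, 0, 0, -0.1, 1], [0, 0, -0.178, 0, 0, -0.1, 1], [0, 0, -0.178, 0, 0, -0.1, 1], [0, 0, -0.178, 0, 0, -0.1, 1], [0, 0, -0.178, 0, 0, -0.1, 1], [0, 0, -0.178, 0, 0, -0.1, 1], [0, 0, -0.178, 0, 0, -0.1, 1], [0, 0, -0.178, 0, 0, -0.08, 1], [0, 0, -0.178, 0, 0, 0, 1], [0, 0, -0.178, 0, 0, 0, 1]]

```text
clock: 6.05
eef_pos: [546.1, -260.7, 187.5]
tool_rot: [3.142, 0.002, 2.065]
force: [-0.1, -0.3, -1.4]
width: 13.0
gripper_force: 59.0
```

Emit:
step_arm:
  series:
    - [[0, 0, 0, 0, 0, 0, 1], [0, 0, 0, 0, 0, 0, 1], [0, 0, 0, 0, 0, 0, 1]]

```text
clock: 6.35
eef_pos: [546.0, -260.4, 186.2]
tool_rot: [-3.141, 0.0, 2.057]
force: [-0.1, -0.7, -0.9]
width: 12.6
gripper_force: 59.0
```

Run:
```python
from h import *
s=st()
y=s['tool_rot'][2]; d=np.array([575,25])-np.array(s['eef_pos'][:2]); print(np.array([np.cos(y)*d[0]+np.sin(y)*d[1], np.sin(y)*d[0]-np.cos(y)*d[1]])/150)
```

```text
{'clock': 6.35, 'qpos': [0.678, 0.648, -0.452, 1.688, 0.348, 0.887, 0.568], 'eef_pos': [545.973, -260.369, 186.21], 'tool_rot': [-3.141, 0.0, 2.057], 'force': [-0.089, -0.727, -0.909], 'torque': [-0.003, 0.034, 0.001], 'width': 12.622, 'gripper_force': 59.0}
[1.59175567 1.05977724]
```

Emit:
step_arm:
  series:
    - [[0, 0, 0, 0.08, 0.053, 0, 1], [0, 0, 0, 0.16, 0.106, 0, 1], [0, 0, 0, 0.2, 0.133, 0, 1], [0, 0, 0, 0.2, 0.133, 0, 1], [0, 0, 0, 0.2, 0.133, 0, 1], [0, 0, 0, 0.2, 0.133, 0, 1], [0, 0, 0, 0.2, 0.133, 0, 1], [0, 0, 0, 0.2, 0.133, 0, 1], [0, 0, 0, 0.1, 0.066, 0, 1], [0, 0, 0, 0.05, 0.033, 0, 1], [0, 0, 0, 0, 0, 0, 1], [0, 0, 0, 0, 0, 0, 1]]

```text
clock: 7.55
eef_pos: [573.9, 23.5, 185.9]
tool_rot: [-3.141, 0.001, 2.058]
force: [0.0, -0.1, -1.1]
width: 12.7
gripper_force: 59.0
```

Emit:
step_arm:
  series:
    - [[0, 0, 0, 0, 0, 0, 1], [0, 0, 0, 0, 0, 0, 1]]

```text
clock: 7.75
eef_pos: [574.0, 23.1, 185.9]
tool_rot: [-3.141, 0.0, 2.057]
force: [0.0, 0.2, -1.9]
width: 12.8
gripper_force: 59.0
```

Run:
```python
from h import *
st(); p=shot('wrist','w3.png')
for n,z in(('stud',70),('crown',98)):
    for r in ctrl.recognise(p,n): print(n,np.round(r['centre']),round(r['score'],2),ray(p,r['centre'],z).round(1))
o=[]
for z in (106,98):
    m=np.ascontiguousarray(ortho(p,(555,102),z,40,5))
    for i in range(0,401,50): cv2.line(m,(i,0),(i,6),(0,0,255));cv2.line(m,(0,i),(6,i),(0,0,255))
    o.append(m)
im=cv2.resize(p['img'][:,:,::-1],(400,300)); l=cv2.resize(ortho(p,(555,102),70,100,2),(400,400))
cv2.imwrite('pics/o3.png',np.hstack([np.vstack(o)[:600,:],np.vstack([im,l])[:600]]) if 0 else np.hstack([o[1],l]))
```

```text
{'clock': 7.75, 'qpos': [0.194, 0.606, -0.441, 1.773, 0.335, 0.837, 0.081], 'eef_pos': [574.02, 23.062, 185.918], 'tool_rot': [-3.141, 0.0, 2.057], 'force': [0.05, 0.152, -1.923], 'torque': [-0.012, -0.009, -0.044], 'width': 12.791, 'gripper_force': 58.999}
stud [274.  87.] 0.6 [549.5 104.6  70. ]
crown [277.  86.] 0.96 [550.1 105.4  98. ]
```

View pics/o3.png

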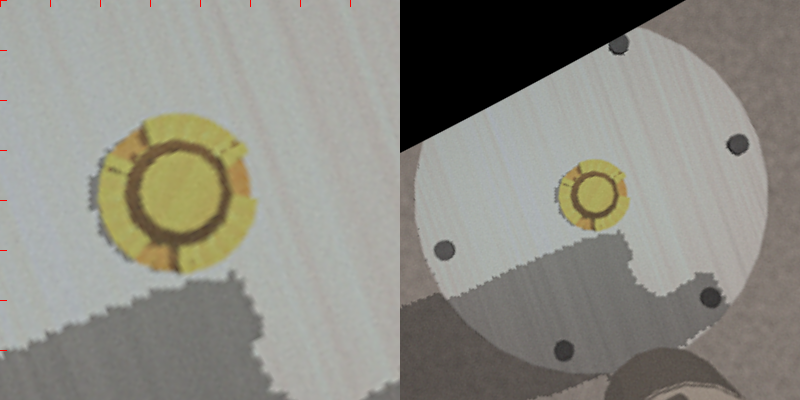

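The stud crown is centred at about (550.5,103.5), with gaps at ~10°, ~135° and ~250°. Next I'll check the held nut in the same view for lateral camera bias.

Run:
```python
from h import *
s=st(); p=shot('wrist'); e=s['eef_pos']
m=np.ascontiguousarray(ortho(p,e[:2],e[2]-5,40,5))
# rotate so tool x is up
y=s['tool_rot'][2]
M=cv2.getRotationMatrix2D((200,200),90-np.degrees(y),1)
m=cv2.warpAffine(m,M,(400,400))
cv2.line(m,(200,0),(200,30),(0,0,255)); cv2.line(m,(0,200),(30,200),(0,0,255))
cv2.imwrite('pics/o4.png',np.hstack([m,cv2.resize(p['img'][:,:,::-1],(533,400))])[:, :800])
```

```text
{'clock': 7.9, 'qpos': [0.193, 0.606, -0.442, 1.773, 0.334, 0.837, 0.081], 'eef_pos': [574.093, 23.846, 185.991], 'tool_rot': [-3.141, 0.0, 2.058], 'force': [-0.083, 0.797, -0.284], 'torque': [-0.007, -0.049, -0.048], 'width': 12.64, 'gripper_force': 58.998}
```

View pics/o4.png

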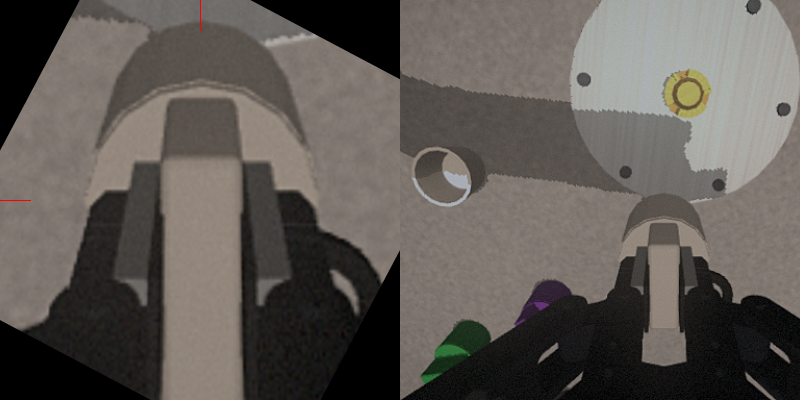

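Emit:
step_arm:
  series:
    - [[0, 0, 0, 0.1, 0.02, 0, 1], [0, 0, 0, 0.15, 0.03, 0, 1], [0, 0, 0, 0.15, 0.03, 0, 1], [0, 0, 0, 0.1, 0.02, 0, 1], [0, 0, 0, 0.046, 0.008, 0, 1], [0, 0, 0, 0, 0, 0.1, 1], [0, 0, 0, 0, 0, 0.05, 1], [0, 0, 0, 0, 0, 0, 1], [0, 0, 0, 0, 0, 0, 1], [0, 0, 0, 0, 0, 0, 1], [0, 0, 0, 0, 0, 0, 1]]

```text
clock: 9.05
eef_pos: [550.4, 104.5, 164.0]
tool_rot: [3.141, 0.0, 2.059]
force: [0.1, 0.0, -0.7]
width: 13.1
gripper_force: 59.0
```

Run:
```python
from h import *
st(); p=shot('scene'); 
import cv2
# crop around stud
u=proj(p,[[550.5,103.5,110]])[0].astype(int); print(u)
c=p['img'][u[1]-40:u[1]+35,u[0]-50:u[0]+50,::-1]
t=shot('top'); v=proj(t,[[550.5,103.5,110]])[0].astype(int); d=t['img'][v[1]-37:v[1]+38,v[0]-50:v[0]+50,::-1]
cv2.imwrite('pics/o5.png',cv2.resize(np.hstack([c,d]),(800,300),interpolation=cv2.INTER_CUBIC))
```

```text
{'clock': 9.05, 'qpos': [0.039, 0.615, -0.425, 1.834, 0.35, 0.766, -0.084], 'eef_pos': [550.36, 104.46, 163.987], 'tool_rot': [3.141, 0.0, 2.059], 'force': [0.074, 0.001, -0.711], 'torque': [0.004, 0.033, 0.027], 'width': 13.071, 'gripper_force': 59.025}
[281 203]
```

View pics/o5.png

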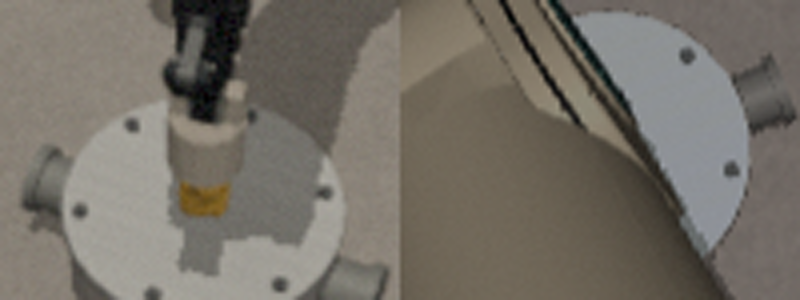

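Emit:
step_arm:
  series:
    - [[0, 0, 0, -0.005, -0.005, 0.04, 1], [0, 0, 0, 0, 0, 0.04, 1], [0, 0, 0, 0, 0, 0, 1], [0, 0, 0, 0, 0, 0, 1], [0, 0, 0, 0, 0, 0, 1]]

```text
clock: 9.65
eef_pos: [549.7, 103.7, 151.5]
tool_rot: [3.141, -0.0, 2.059]
force: [0.0, 0.0, -1.0]
width: 13.0
gripper_force: 59.0
```

Emit:
step_arm:
  series:
    - [[0, 0, 0, 0, 0, 0.02, 1], [0, 0, 0, 0, 0, 0.01, 1], [0, 0, 0, 0, 0, 0, 1], [0, 0, 0, 0, 0, 0, 1]]

```text
clock: 10.05
eef_pos: [549.7, 103.6, 147.0]
tool_rot: [3.142, 0.0, 2.059]
force: [-0.5, 0.3, -0.5]
width: 12.7
gripper_force: 59.0
```

Emit:
step_arm:
  series:
    - [[0, 0, 0, 0, 0, 0.013, 1], [0, 0, 0, 0, 0, 0, 1], [0, 0, 0, 0, 0, 0, 1]]

```text
clock: 10.35
eef_pos: [549.6, 103.6, 145.0]
tool_rot: [-3.141, -0.0, 2.059]
force: [0.2, -0.2, -1.4]
width: 12.7
gripper_force: 59.0
```

Emit:
step_arm:
  series:
    - [[0, 0, 0, 0, 0, 0.013, 1], [0, 0, 0, 0, 0, 0, 1], [0, 0, 0, 0, 0, 0, 1]]

```text
clock: 10.65
eef_pos: [549.6, 103.6, 143.1]
tool_rot: [-3.142, -0.0, 2.059]
force: [-0.0, -0.6, -0.5]
width: 12.6
gripper_force: 59.0
```

Emit:
step_arm:
  series:
    - [[0, 0, 0, 0, 0, 0.013, 1], [0, 0, 0, 0, 0, 0, 1], [0, 0, 0, 0, 0, 0, 1]]

```text
clock: 10.95
eef_pos: [549.6, 103.6, 141.1]
tool_rot: [-3.141, -0.0, 2.059]
force: [0.5, 0.1, -0.5]
width: 12.6
gripper_force: 59.0
```

Emit:
step_arm:
  series:
    - [[0, 0, 0, 0, 0, 0.01, 1], [0, 0, 0, 0, 0, 0, 1], [0, 0, 0, 0, 0, 0, 1]]

```text
clock: 11.25
eef_pos: [549.6, 103.5, 139.6]
tool_rot: [-3.141, -0.0, 2.059]
force: [-0.2, -0.0, -1.1]
width: 13.0
gripper_force: 59.0
```

Emit:
step_arm:
  series:
    - [[0, 0, 0, 0, 0, 0.007, 1], [0, 0, 0, 0, 0, 0, 1], [0, 0, 0, 0, 0, 0, 1]]

```text
clock: 11.55
eef_pos: [549.8, 103.7, 139.0]
tool_rot: [3.141, 0.0, 2.059]
force: [-1.2, 0.4, 2.8]
width: 12.7
gripper_force: 59.7
```

Emit:
step_arm:
  series:
    - [[0, 0, 0, 0, 0, 0.005, 1], [0, 0, 0, 0, 0, 0, 1], [0, 0, 0, 0, 0, 0, 1]]

```text
clock: 11.85
eef_pos: [549.9, 103.6, 138.8]
tool_rot: [3.141, 0.001, 2.059]
force: [-1.3, -0.8, 8.5]
width: 12.7
gripper_force: 60.5
```

Emit:
step_arm:
  series:
    - [[0, 0, -0.1, 0, 0, 0, 1], [0, 0, 0, 0, 0, 0, 1]]

```text
clock: 12.05
eef_pos: [550.3, 103.7, 138.6]
tool_rot: [3.14, 0.001, 2.139]
force: [-0.3, 0.4, 6.3]
width: 12.9
gripper_force: 60.0
```

Run:
```python
from h import *
st()
```

```text
{'clock': 12.05, 'qpos': [0.04, 0.653, -0.428, 1.855, 0.394, 0.716, -0.042], 'eef_pos': [550.295, 103.741, 138.598], 'tool_rot': [3.14, 0.001, 2.139], 'force': [-0.283, 0.377, 6.306], 'torque': [-0.085, 0.15, -0.001], 'width': 12.882, 'gripper_force': 59.973}
```

Emit:
step_arm:
  series:
    - [[0, 0, -0.1, 0, 0, 0, 1], [0, 0, 0, 0, 0, 0, 1]]

```text
clock: 12.25
eef_pos: [550.1, 103.8, 138.1]
tool_rot: [3.14, -0.0, 2.217]
force: [0.4, 1.2, -0.8]
width: 12.8
gripper_force: 59.1
```

Emit:
step_arm:
  series:
    - [[0, 0, -0.1, 0, 0, 0, 1], [0, 0, 0, 0, 0, 0, 1]]

```text
clock: 12.45
eef_pos: [549.3, 103.5, 137.4]
tool_rot: [-3.141, -0.001, 2.294]
force: [0.1, 0.3, -0.9]
width: 12.9
gripper_force: 59.0
```

Run:
```python
from h import *
st()
```

```text
{'clock': 12.45, 'qpos': [0.068, 0.662, -0.471, 1.856, 0.432, 0.728, 0.076], 'eef_pos': [549.277, 103.517, 137.407], 'tool_rot': [-3.141, -0.001, 2.294], 'force': [0.068, 0.252, -0.942], 'torque': [0.099, 0.01, 0.011], 'width': 12.919, 'gripper_force': 59.01}
```

The contact force has gone and z is dropping, so the nut is over the gaps. I'll ease it down.

Emit:
step_arm:
  series:
    - [[0, 0, 0, 0, 0, 0.012, 1], [0, 0, 0, 0, 0, 0, 1], [0, 0, 0, 0, 0, 0, 1]]

```text
clock: 12.75
eef_pos: [549.5, 103.6, 135.9]
tool_rot: [-3.141, -0.0, 2.294]
force: [0.7, 0.3, -0.1]
width: 12.4
gripper_force: 59.0
```

Emit:
step_arm:
  series:
    - [[0, 0, 0, 0, 0, 0.008, 1], [0, 0, 0, 0, 0, 0, 1], [0, 0, 0, 0, 0, 0, 1]]

```text
clock: 13.05
eef_pos: [549.6, 103.6, 134.9]
tool_rot: [-3.142, 0.0, 2.295]
force: [0.3, 0.5, -1.4]
width: 12.7
gripper_force: 59.0
```

Emit:
step_arm:
  series:
    - [[0, 0, 0, 0, 0, 0.012, 1], [0, 0, 0, 0, 0, 0, 1], [0, 0, 0, 0, 0, 0.012, 1], [0, 0, 0, 0, 0, 0, 1], [0, 0, 0, 0, 0, 0, 1]]

```text
clock: 13.55
eef_pos: [549.6, 103.5, 131.2]
tool_rot: [-3.141, -0.0, 2.295]
force: [-0.1, -0.1, -0.9]
width: 13.0
gripper_force: 59.0
```

Emit:
step_arm:
  series:
    - [[0, 0, 0, 0, 0, 0.008, 1], [0, 0, 0, 0, 0, 0, 1], [0, 0, 0, 0, 0, 0, 1]]

```text
clock: 13.85
eef_pos: [549.6, 103.6, 130.1]
tool_rot: [-3.142, 0.0, 2.295]
force: [-0.8, 0.3, -0.7]
width: 12.5
gripper_force: 59.0
```

Emit:
step_arm:
  series:
    - [[0, 0, 0, 0, 0, 0.006, 1], [0, 0, 0, 0, 0, 0, 1], [0, 0, 0, 0, 0, 0, 1]]

```text
clock: 14.15
eef_pos: [549.6, 103.6, 129.2]
tool_rot: [-3.142, -0.0, 2.295]
force: [0.1, -0.3, -0.1]
width: 12.5
gripper_force: 59.0
```

Run:
```python
from h import *
st()
```

```text
{'clock': 14.15, 'qpos': [0.062, 0.673, -0.463, 1.862, 0.442, 0.71, 0.069], 'eef_pos': [549.637, 103.58, 129.16], 'tool_rot': [-3.142, -0.0, 2.295], 'force': [0.138, -0.285, -0.127], 'torque': [0.015, -0.019, -0.05], 'width': 12.478, 'gripper_force': 59.002}
```

Emit:
step_arm:
  series:
    - [[0, 0, 0, 0, 0, 0.007, 1], [0, 0, 0, 0, 0, 0, 1], [0, 0, 0, 0, 0, 0, 1]]

```text
clock: 14.45
eef_pos: [549.8, 103.7, 128.3]
tool_rot: [3.141, 0.0, 2.295]
force: [0.4, 0.0, 0.4]
width: 12.9
gripper_force: 59.4
```

Emit:
step_arm:
  series:
    - [[0, 0, 0, 0, 0, 0.005, 1], [0, 0, 0, 0, 0, 0, 1], [0, 0, 0, 0, 0, 0, 1]]

```text
clock: 14.75
eef_pos: [549.9, 103.7, 128.0]
tool_rot: [3.141, 0.001, 2.295]
force: [0.1, -0.3, 5.6]
width: 12.9
gripper_force: 60.1
```

The nut rests on the thread start after a drop of about 11 mm. Now clockwise with matched descent.

Emit:
step_arm:
  series:
    - [[0, 0, 0.133, 0, 0, 0.003, 1], [0, 0, 0.133, 0, 0, 0.003, 1], [0, 0, 0, 0, 0, 0, 1]]

```text
clock: 15.05
eef_pos: [550.6, 103.7, 127.2]
tool_rot: [3.14, 0.001, 2.086]
force: [-0.3, -0.8, 4.7]
width: 13.0
gripper_force: 59.8
```

Run:
```python
from h import *
st()
```

```text
{'clock': 15.05, 'qpos': [0.023, 0.666, -0.402, 1.864, 0.391, 0.688, -0.093], 'eef_pos': [550.601, 103.716, 127.195], 'tool_rot': [3.14, 0.001, 2.086], 'force': [-0.26, -0.842, 4.682], 'torque': [-0.144, -0.117, 0.003], 'width': 12.961, 'gripper_force': 59.772}
```

Emit:
step_arm:
  series:
    - [[0, 0, 0.133, 0, 0, 0.003, 1], [0, 0, 0.133, 0, 0, 0.003, 1], [0, 0, 0.133, 0, 0, 0.003, 1], [0, 0, 0.133, 0, 0, 0.003, 1], [0, 0, 0, 0, 0, 0, 1]]

```text
clock: 15.55
eef_pos: [550.4, 103.7, 125.3]
tool_rot: [3.14, 0.0, 1.669]
force: [0.4, -0.6, 5.5]
width: 12.9
gripper_force: 59.9
```

Run:
```python
from h import *
st()
```

```text
{'clock': 15.55, 'qpos': [-0.052, 0.654, -0.283, 1.867, 0.283, 0.658, -0.407], 'eef_pos': [550.355, 103.71, 125.301], 'tool_rot': [3.14, 0.0, 1.669], 'force': [0.438, -0.575, 5.461], 'torque': [-0.102, -0.042, -0.083], 'width': 12.944, 'gripper_force': 59.906}
```

Emit:
step_arm:
  series:
    - [[0, 0, 0.133, 0, 0, 0.003, 1], [0, 0, 0.133, 0, 0, 0.003, 1], [0, 0, 0.133, 0, 0, 0.003, 1], [0, 0, 0.133, 0, 0, 0.003, 1], [0, 0, 0.133, 0, 0, 0.003, 1], [0, 0, 0.133, 0, 0, 0.003, 1], [0, 0, 0, 0, 0, 0, 1]]

```text
clock: 16.25
eef_pos: [550.1, 104.3, 122.6]
tool_rot: [3.141, -0.001, 1.042]
force: [0.3, 0.2, 6.4]
width: 13.0
gripper_force: 60.0
```

Run:
```python
from h import *
st()
```

```text
{'clock': 16.25, 'qpos': [-0.169, 0.646, -0.105, 1.873, 0.108, 0.627, -0.869], 'eef_pos': [550.144, 104.321, 122.644], 'tool_rot': [3.141, -0.001, 1.042], 'force': [0.314, 0.179, 6.363], 'torque': [0.106, 0.109, 0.022], 'width': 13.019, 'gripper_force': 60.038}
```

Emit:
step_arm:
  series:
    - [[0, 0, 0.133, 0, 0, 0.003, 1], [0, 0, 0.133, 0, 0, 0.003, 1], [0, 0, 0.133, 0, 0, 0.003, 1], [0, 0, 0.133, 0, 0, 0.003, 1], [0, 0, 0.133, 0, 0, 0.003, 1], [0, 0, 0.133, 0, 0, 0.003, 1], [0, 0, 0.133, 0, 0, 0.003, 1], [0, 0, 0.133, 0, 0, 0.003, 1], [0, 0, 0, 0, 0, 0, 1]]

```text
clock: 17.15
eef_pos: [550.9, 104.3, 119.1]
tool_rot: [-3.141, -0.003, 0.207]
force: [1.2, 0.6, 5.6]
width: 12.9
gripper_force: 60.0
```

Run:
```python
from h import *
st()
```

```text
{'clock': 17.15, 'qpos': [-0.323, 0.655, 0.132, 1.879, -0.139, 0.613, -1.468], 'eef_pos': [550.867, 104.27, 119.06], 'tool_rot': [-3.141, -0.003, 0.207], 'force': [1.161, 0.634, 5.555], 'torque': [0.072, -0.304, -0.054], 'width': 12.925, 'gripper_force': 59.972}
```

Emit:
step_arm:
  series:
    - [[0, 0, 0.133, 0, 0, 0.003, 1], [0, 0, 0.133, 0, 0, 0.003, 1], [0, 0, 0.133, 0, 0, 0.003, 1], [0, 0, 0, 0, 0, 0, 1]]

```text
clock: 17.55
eef_pos: [551.1, 104.1, 117.7]
tool_rot: [-3.141, -0.003, -0.107]
force: [1.3, -0.1, 6.0]
width: 12.7
gripper_force: 60.0
```

Run:
```python
from h import *
st()
```

```text
{'clock': 17.55, 'qpos': [-0.379, 0.665, 0.22, 1.881, -0.234, 0.617, -1.691], 'eef_pos': [551.078, 104.105, 117.73], 'tool_rot': [-3.141, -0.003, -0.107], 'force': [1.252, -0.116, 5.973], 'torque': [0.102, -0.335, 0.003], 'width': 12.736, 'gripper_force': 59.979}
```

Emit:
step_arm:
  series:
    - [[0, 0, 0.1, 0, 0, 0.002, 1], [0, 0, 0, 0, 0, 0, 1]]

```text
clock: 17.75
eef_pos: [551.2, 104.1, 117.4]
tool_rot: [-3.14, -0.003, -0.185]
force: [1.5, -0.4, 4.7]
width: 12.7
gripper_force: 59.9
```

Run:
```python
from h import *
st()
```

```text
{'clock': 17.75, 'qpos': [-0.393, 0.667, 0.241, 1.882, -0.258, 0.619, -1.746], 'eef_pos': [551.2, 104.15, 117.419], 'tool_rot': [-3.14, -0.003, -0.185], 'force': [1.514, -0.373, 4.72], 'torque': [0.114, -0.436, -0.048], 'width': 12.694, 'gripper_force': 59.879}
```

Emit:
step_arm:
  series:
    - [[0, 0, 0.1, 0, 0, 0.002, 1], [0, 0, 0, 0, 0, 0, 1]]

```text
clock: 17.95
eef_pos: [551.0, 103.8, 117.1]
tool_rot: [-3.14, -0.002, -0.264]
force: [2.0, 0.1, 6.5]
width: 12.8
gripper_force: 60.1
```

Run:
```python
from h import *
st()
```

```text
{'clock': 17.95, 'qpos': [-0.406, 0.67, 0.264, 1.883, -0.281, 0.622, -1.802], 'eef_pos': [550.952, 103.842, 117.135], 'tool_rot': [-3.14, -0.002, -0.264], 'force': [1.972, 0.137, 6.543], 'torque': [-0.045, -0.264, -0.069], 'width': 12.848, 'gripper_force': 60.068}
```

Emit:
step_arm:
  series:
    - [[0, 0, 0.08, 0, 0, 0.001, 1], [0, 0, 0, 0, 0, 0, 1]]

```text
clock: 18.15
eef_pos: [550.9, 103.6, 117.1]
tool_rot: [-3.141, -0.002, -0.326]
force: [1.0, 0.6, 6.4]
width: 13.0
gripper_force: 60.2
```

Run:
```python
from h import *
st()
```

```text
{'clock': 18.15, 'qpos': [-0.417, 0.672, 0.281, 1.883, -0.3, 0.625, -1.847], 'eef_pos': [550.856, 103.619, 117.101], 'tool_rot': [-3.141, -0.002, -0.326], 'force': [1.001, 0.626, 6.423], 'torque': [-0.097, -0.016, -0.067], 'width': 12.958, 'gripper_force': 60.208}
```

Emit:
step_arm:
  series:
    - [[0, 0, 0.08, 0, 0, 0, 1], [0, 0, 0, 0, 0, 0, 1]]

```text
clock: 18.35
eef_pos: [550.8, 103.5, 117.1]
tool_rot: [-3.141, -0.002, -0.389]
force: [-0.2, -0.5, 7.6]
width: 12.7
gripper_force: 60.2
```

Run:
```python
from h import *
st()
```

```text
{'clock': 18.35, 'qpos': [-0.429, 0.675, 0.299, 1.883, -0.318, 0.628, -1.892], 'eef_pos': [550.788, 103.535, 117.089], 'tool_rot': [-3.141, -0.002, -0.389], 'force': [-0.151, -0.519, 7.557], 'torque': [-0.116, 0.044, -0.081], 'width': 12.699, 'gripper_force': 60.226}
```

Emit:
step_arm:
  series:
    - [[0, 0, 0.06, 0, 0, 0, 1], [0, 0, 0, 0, 0, 0, 1]]

```text
clock: 18.55
eef_pos: [550.8, 103.5, 117.1]
tool_rot: [-3.141, -0.002, -0.436]
force: [0.8, -1.0, 7.0]
width: 12.9
gripper_force: 60.2
```

Run:
```python
from h import *
st()
```

```text
{'clock': 18.55, 'qpos': [-0.437, 0.676, 0.312, 1.884, -0.332, 0.63, -1.925], 'eef_pos': [550.781, 103.467, 117.065], 'tool_rot': [-3.141, -0.002, -0.436], 'force': [0.845, -1.017, 7.039], 'torque': [-0.224, -0.036, -0.147], 'width': 12.891, 'gripper_force': 60.228}
```

Height has held constant at 117.1 (rim at lid height) over the last ~0.17 rad, so the nut is seated. Releasing and lifting.

Emit:
step_arm:
  series:
    - [[0, 0, 0, 0, 0, -0.003, 1], [0, 0, 0, 0, 0, 0, 0.7], [0, 0, 0, 0, 0, 0, 0.5], [0, 0, 0, 0, 0, 0, 0.4], [0, 0, 0, 0, 0, 0, 0.4], [0, 0, 0, 0, 0, 0, 0.4], [0, 0, 0, 0, 0, -0.05, 0.4], [0, 0, 0, 0, 0, -0.15, 0.4], [0, 0, 0, 0, 0, -0.25, 0.4], [0, 0, 0, 0, 0, -0.25, 0.4], [0, 0, 0, -0.2, 0, -0.1, 0.4], [0, 0, 0, -0.2, 0, 0, 0.4]]

```text
clock: 19.75
eef_pos: [496.9, 129.0, 239.8]
tool_rot: [-3.137, -0.005, -0.439]
force: [0.1, 0.8, -0.4]
width: 51.5
gripper_force: 0.0
```

Emit:
step_arm:
  series:
    - [[0, 0, 0, -0.2, 0, 0, 0.4], [0, 0, 0, 0, 0, 0, 0.4], [0, 0, 0, 0, 0, 0, 0.4], [0, 0, 0, 0, 0, 0, 0.4]]

```text
clock: 20.15
eef_pos: [469.3, 141.3, 237.2]
tool_rot: [-3.141, -0.002, -0.438]
force: [1.3, -0.1, 0.4]
width: 51.5
gripper_force: 0.0
```

Run:
```python
from h import *
st(); w=shot('wrist'); p=shot('scene')
cv2.imwrite('pics/f.png',cv2.resize(np.hstack([w['img'],p['img']])[:,:,::-1],(800,300),interpolation=cv2.INTER_AREA))
# home nut: top centre should fall here
print(proj(w,[[550.7,103.5,112]]),[ (np.round(r['centre']),round(r['score'],2)) for r in ctrl.recognise(w,'nut')])
```

```text
{'clock': 20.15, 'qpos': [-0.644, 0.418, 0.411, 1.954, -0.225, 0.811, -2.118], 'eef_pos': [469.319, 141.276, 237.198], 'tool_rot': [-3.141, -0.002, -0.438], 'force': [1.267, -0.133, 0.406], 'torque': [-0.03, 0.034, 0.04], 'width': 51.459, 'gripper_force': 0.0}
[[253.06200192  79.493056  ]] [(array([492.,   7.]), 0.88), (array([254.,  81.]), 0.61)]
```

View pics/f.png

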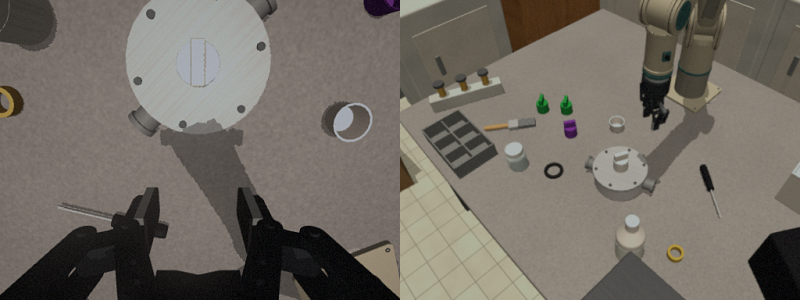

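The nut sits flat and centred on the lid at wrist (254,81), where (253,79) was predicted. Nothing else has moved and the gripper is clear.

```bash
python3 -c "
from cell import ctrl
print(ctrl.finish_job())"
```

```text
the job is handed in; nothing more can be done
None
```

The white hand nut dropped into the thread start, was turned down until it sat flat on the lid, and was released; the job was handed in at about 20 s, every contact reading stayed under 10 N, and the last pictures show nothing else moved.

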